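# Run the guitar tail blocks home in the clamping jig

## Robot

A 6-joint arm with a two-finger parallel gripper is mounted at the origin on the work surface. World frame = base frame: x ahead of the robot, y to its left, z up, the work surface at z = 0. Lengths are in m, angles in rad, forces in N, time in s.
With the tool pointing down it reaches from about 0.3 to 0.75 m from the base axis. Payload 8.5 kg.
Tool frame: the origin (TCP) lies midway between the tips of the shut fingers; the grasp point (between the pads) lies 19 mm behind it; z points along the fingers, y is the line along which they close (so a half turn about z gives the same grasp; the last joint's range is limited). The gripper opens to 88 mm and grips with 3 to 60 N. Pads are 18 mm wide; open, the fingers measure 123 mm over their backs; the gripper's body (75 mm by 187 mm) begins 45 mm behind the grasp point.
Start: joints at [-1.503, 0.381, 1.297, -0, 1.464, -0.215], TCP at [0.153, -0.528, 0.239] pointing down, gripper open.
Joint ranges: [-3.11, 3.11], [-0.89, 2.33], [0.22, 2.48], [-1.42, 4.56], [0.17, 2.85], [-2.88, 2.88]. Speed limits (rad/s): [2.39, 2.39, 3.14, 3.14, 3.14, 3.14].

## Interface

Orientations are given as a rotation vector (axis times angle).
In Python, from workcell import arm gives the robot as it stands. The module is installed in compiled form; this text tells all that it offers. Calls block until the motion is done:
- arm.reach(position, orientation): joint-space move of the TCP to a pose.
- arm.move_straight(position, attitude=None, speed=0.15, max_force=None): straight line of the TCP; attitude=None keeps the orientation; speed is the mean speed in m/s. With max_force (N) it stops when the force on the tool has changed by that much, and returns True; else False.
- arm.move_j(angles): joint-space move.
- arm.open() and arm.gripper_close(squeeze=None): open the fingers fully, or close them until they stop; squeeze is the grip in N (None keeps the last).
- arm.wait(seconds).
- arm.solve_ik(position, orientation): joint angles nearest the present ones, or None.
- arm.get_obs(): the state.
- arm.grab_frame(name): name is "scene" or "top" or "wrist"; returns the picture (480x640x3 uint8, blue, green, red); there is no depth.
- arm.get_calibration(name): a dict with "vertical_fov" (degrees; the focal length in pixels is half the picture's height over the tangent of half this angle, whatever the lens; pixels are square), "cx", "cy" (the principal point, pixels), "xyz" and "orientation" of the camera in the world. Camera axes: x right, y down, z forward; pixel columns grow to the right and rows downward; lengths in m; the calibration is good to about 2 mm. A picture is of the moment at which its call begins: read the wrist's pose just before it. get_calibration takes no time and is no camera call; for the wrist camera it gives the pose at the moment of the call.
A pose or a line that the arm cannot do raises arm.Unreachable and nothing moves.
- arm.finish_job(): hands the job in; it is judged then, once.
Trained networks look in the newest picture that a camera, given by its name, has taken for a name from the list of things; names that differ only in an ending like _2 or _b are one class to them, and where a whole thing is asked for, a point or a joint stands for the part that bears it (a point fixed in the world has none). Each returns a list of dicts, best first, with "p" (0 to 1); they miss things now and then, are a little off and sometimes report something else, mostly with a low value. They report only what shows in the picture. A call takes as long as a camera call. They do not tell look-alikes from the thing itself.
- arm.spot_in(thing, camera): "point" ([x, y, z] in m, in world coordinates, good to about 4 mm: the middle of the surface that is visible of it).
- arm.silhouettes(thing, camera): "region" (480x640 bool, what is visible of it).
- arm.landmark_of(thing, camera): "point" ([x, y, z] in m, in world coordinates, good to about 4 mm: a listed point, or the origin of a listed thing).
The state is a dict: "clock": time; "q": joint angles; "qvel": joint speeds; "joint_efforts": joint torques, N m; "tcp_pos": TCP position; "ee_rot": TCP orientation; "force": force on the tool from outside, world axes, zero at the start; "wrist_torque": the same for the moment, N m; "finger_gap": finger opening in m; "gripper_force": force on a finger pad.
Only numpy, scipy, OpenCV 4.12 (cv2) and the standard library are available. Lean on these libraries where they do the work, as an engineer would, in place of code of your own. Each camera call takes 0.05 s, during which the arm holds its last target. There are 200 camera calls.

## Task

In the wooden jig, push the row of four brown blocks along the channel, as one row, until it is fully home against the end stop with no gaps. Then swing the dark wooden turn button square across the channel behind the last block, so that the row cannot slide back. Only push with the fingers: do not pinch or lift anything, and leave everything else where it is.

Things in the scene. Friction and masses are not known exactly. Their poses are not given: they have to be found in the camera images.
- jig: plywood board 275 (x) by 420 (y) by 15 mm, fixed. Origin on the bench under the channel's middle line, z up. The channel runs along y; floor at z = 15 mm. Two rails, inner faces at x = -27 and 27 mm, 26 mm wide, tops at z = 30 mm, from y = -210 (open end) to 175 mm. End stop: y = 175 to 205 mm, 130 mm wide, top at z = 65 mm. The board spans y = -215 to 205 mm
- stop_face (a point): middle of the end stop's face that meets the row: x = 0, y = 175, z = 37.5 mm in the jig's frame. The row (180 mm long, starting 50 to 100 mm short of it) is pushed towards +y; when home, its rear face is at y = -5 mm
- block1_center (a point): block of brown hardwood, 45 mm along the channel, 50 mm across it, 45 mm high, about 65 g, loose in the channel; this point is its centre, 22.5 mm above the channel floor; its axes start parallel to the jig's. First of the row, nearest the end stop
- block2_center (a point): block of brown hardwood, 45 mm along the channel, 50 mm across it, 45 mm high, about 65 g, loose in the channel; this point is its centre, 22.5 mm above the channel floor; its axes start parallel to the jig's. Second of the row, touching the first
- block3_center (a point): block of brown hardwood, 45 mm along the channel, 50 mm across it, 45 mm high, about 65 g, loose in the channel; this point is its centre, 22.5 mm above the channel floor; its axes start parallel to the jig's. Third of the row, touching the second
- block4_center (a point): block of brown hardwood, 45 mm along the channel, 50 mm across it, 45 mm high, about 65 g, loose in the channel; this point is its centre, 22.5 mm above the channel floor; its axes start parallel to the jig's. Last of the row, touching the third; its free rear face (towards the jig's -y) is the one to push
- button (a joint): turn button: dark wooden bar 20 mm wide and high that swings level on a screw on the +x rail, rad. 0: along the rail, pointing to the jig's -y. 1.57: square across the channel, pointing to -x, 2 mm behind the homed row, just short of its limit. Negative: splayed outwards; starts at -0.5 to -0.05. Light friction (1 N at the free end); it stays where it is left
- button_pivot (a point): axis of the turn button's screw, half-way up the bar (44 mm above the bench), at x = 40, y = -17 mm in the jig's frame. The bar reaches 70 mm from it; underside 34 mm, top 54 mm above the bench: it passes 4 mm over the rails and bears on the blocks (tops at 60 mm)
- button_end (a point): middle of the turn button's free end, 70 mm from the pivot, half-way up the bar
- spare: spare block like those of the row, standing on the jig's board outside the near (-x) rail, to be left alone; origin at the centre of its underside
- collar: brass ring 36 mm across and 24 mm high on the jig's board outside the near (-x) rail, to be left alone; origin at the centre of its underside
- tin: small steel tin 38 mm across and 50 mm high on the jig's board outside the far (+x) rail near the end stop, to be left alone; origin at the centre of its underside
- glue: white glue bottle 56 mm across, 150 mm high, on the bench beside the jig, to be left alone; origin at the centre of its underside
- jar: amber jar 64 mm across, 85 mm high, on the bench beside the jig, to be left alone; origin at the centre of its underside
Mind the look-alikes: they are no part of the job. What is shaped like the part that bears block3_center but pink or red is not meant. What is shaped like the part that bears block2_center but purple is not meant.

How it is judged:
On the way, in this order (a step that is already met when the one before it is completed fails the run):
1. the row is home against the end stop while the turn button is still open (y of block1_center in the frame of jig above 0.1495 m and x of block1_center in the frame of jig between -0.006 and 0.006 m and z of each of block1_center, block2_center, block3_center, block4_center in the frame of jig below 0.043 m and angle between each of block1_center, block2_center, block3_center, block4_center's own z axis and vertical below 0.1 rad and y of block2_center in the frame of jig above 0.1045 m and x of block2_center in the frame of jig between -0.006 and 0.006 m and y of block3_center in the frame of jig above 0.0595 m and x of block3_center in the frame of jig between -0.006 and 0.006 m and y of block4_center in the frame of jig above 0.0145 m and x of block4_center in the frame of jig between -0.006 and 0.006 m and value of joint button below 0.6 rad), for 0.2 s.
2. the turn button is swung square across the channel behind the row (y of block1_center in the frame of jig above 0.1495 m and x of block1_center in the frame of jig between -0.006 and 0.006 m and z of each of block1_center, block2_center, block3_center, block4_center in the frame of jig below 0.043 m and angle between each of block1_center, block2_center, block3_center, block4_center's own z axis and vertical below 0.1 rad and y of block2_center in the frame of jig above 0.1045 m and x of block2_center in the frame of jig between -0.006 and 0.006 m and y of block3_center in the frame of jig above 0.0595 m and x of block3_center in the frame of jig between -0.006 and 0.006 m and y of block4_center in the frame of jig above 0.0145 m and x of block4_center in the frame of jig between -0.006 and 0.006 m and value of joint button above 1.47 rad), for 0.2 s.
At the end, for the whole second after the job is handed in: all four blocks lie flat in the channel within 3 mm of their places in a closed row against the end stop, and the turn button stands across the channel behind them (above 1.47 rad, within 6 degrees of square) (all of step 2); the robot touches nothing.
It fails at once if a block of the row is lifted more than 12 mm or tipped over (height (world z) of any of block1_center, block2_center, block3_center, block4_center above 0.0495 m or angle between any of block1_center, block2_center, block3_center, block4_center's own z axis and vertical above 0.35 rad).
It fails at once if a bystander on the board or the bench (spare block, ring, tin, glue bottle, jar) is moved more than 20 mm (distance of any of spare, tin, collar, glue, jar from where it was at the start of the episode above 0.02 m).
It also fails if it takes over 48 s, if anything falls off the work surface, if the arm or the gripper's body presses on something with over 40 N, if the wrist force passes 120 N, or if a joint passes its speed limit or range.

## Working session

There is one attempt and no reset: what is moved stays moved. The work goes in short steps, each a Python script; the robot and the scene stay as the last script left them, time stands still between calls to the robot, and variables do not carry over. Pictures are saved under pics/ and viewed, at most 10 in all, crops included, and the job is handed in when it is done.

```bash
mkdir -p pics; python3 - <<'E'
from workcell import arm
import cv2,numpy as np
for c in("top","scene"):
    cv2.imwrite(f"pics/{c}0.png",arm.grab_frame(c)); k=arm.get_calibration(c); print(c,k)
    for t in("jig","stop_face","block1_center","block4_center","button_pivot","button_end","spare","collar","tin","glue","jar"):
        r=arm.landmark_of(t,c); print(t,[(np.round(d["point"],3).tolist(),round(d["p"],2)) for d in r[:6]])
o=arm.get_obs();print(o["clock"],o["tcp_pos"],o["ee_rot"],o["finger_gap"])
E
```

```text
top {'vertical_fov': 50.517832562714695, 'cx': 320.9370790421132, 'cy': 243.35940585813395, 'xyz': array([0.42292279, 0.01689969, 1.1862107 ]), 'orientation': array([-2.15003073,  2.13599777, -0.17727712])}
jig [([0.518, 0.028, 0.006], 0.79), ([0.564, 0.204, 0.036], 0.45)]
stop_face [([0.565, 0.201, 0.036], 0.82)]
block1_center [([0.531, 0.091, 0.036], 0.91), ([0.52, 0.046, 0.034], 0.19)]
block4_center [([0.499, -0.04, 0.041], 0.83)]
button_pivot [([0.549, 0.004, 0.042], 0.58)]
button_end [([0.542, -0.063, 0.045], 0.88)]
spare [([0.434, 0.117, 0.017], 0.62)]
collar [([0.549, 0.006, 0.045], 0.55)]
tin [([0.661, 0.144, 0.013], 0.64)]
glue [([0.633, 0.399, -0.002], 0.74), ([0.436, 0.117, 0.014], 0.48)]
jar [([0.629, -0.385, -0.003], 0.68)]
scene {'vertical_fov': 43.503379960363, 'cx': 319.0740950150858, 'cy': 238.3973762326397, 'xyz': array([1.45696636, 0.35782504, 0.8349012 ]), 'orientation': array([-1.36031961, -2.06818944,  0.95482257])}
jig [([0.517, 0.031, -0.001], 0.66)]
stop_face [([0.563, 0.201, 0.038], 0.86)]
block1_center [([0.529, 0.092, 0.036], 0.56)]
block4_center [([0.497, -0.036, 0.043], 0.57)]
button_pivot [([0.55, 0.004, 0.045], 0.82)]
button_end [([0.397, -0.047, 0.016], 0.52)]
spare []
collar [([0.52, 0.033, -0.003], 0.74), ([0.397, -0.05, 0.014], 0.67), ([0.498, -0.04, 0.039], 0.16)]
tin [([0.661, 0.14, 0.013], 0.55)]
glue [([0.632, 0.404, -0.0], 0.6), ([0.629, -0.388, 0.001], 0.36)]
jar [([0.628, -0.386, 0.004], 0.93)]
1.2 [ 0.15348994 -0.52813605  0.23873913] [3.11020919e+00 4.42795692e-01 2.37874764e-05] 0.08848107912958857
```

View pics/top0.png

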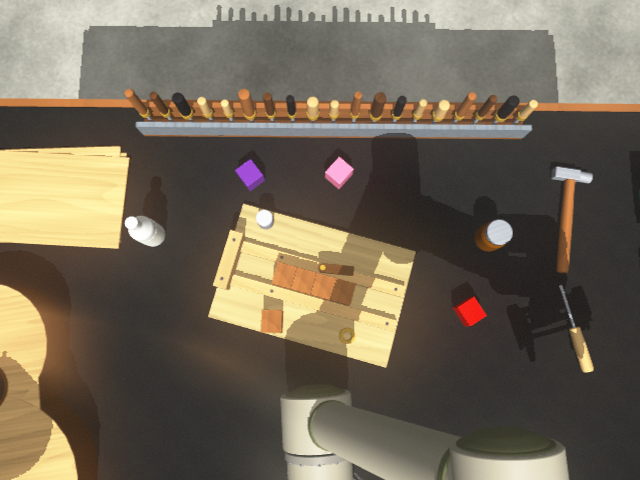

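View pics/scene0.png

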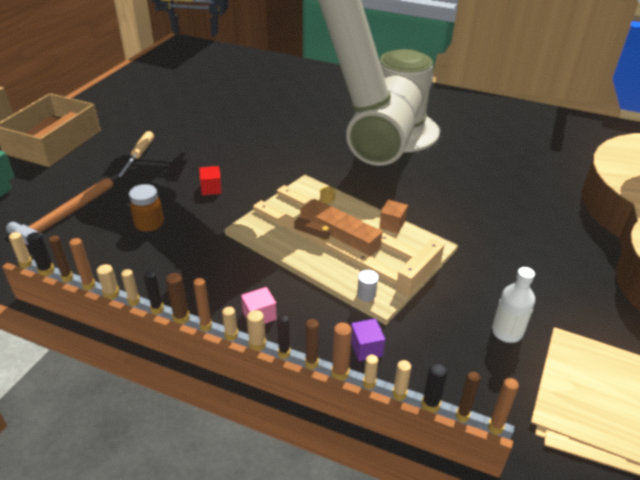

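The top view shows the jig turned about -15°. Its end stop is on the left at (230,260), the row runs (275,270) to (350,292), and the button runs from its pivot (322,267) to (352,270), splayed outwards. The spare is at (271,320), the ring at (346,335) and the tin at (265,217). The scene view agrees. Next I fit the jig pose and check IK before moving.

```bash
cat > h.py <<'E'
from workcell import arm
import numpy as np
from scipy.spatial.transform import Rotation as R
# jig-frame points vs measured world points (xy)
P=np.array([[0,0],[0,.175],[0,.175],[0,0],[.04,-.017],[.04,-.017]])
W=np.array([[.518,.028],[.565,.201],[.563,.201],[.517,.031],[.549,.004],[.55,.004]])
pc,wc=P.mean(0),W.mean(0)
a,b=P-pc,W-wc
yaw=np.arctan2((a[:,0]*b[:,1]-a[:,1]*b[:,0]).sum(),(a*b).sum())
M=np.array([[np.cos(yaw),-np.sin(yaw)],[np.sin(yaw),np.cos(yaw)]])
t=wc-M@pc
def w(x,y,z): return np.r_[M@[x,y]+t,z]
def j(p): return M.T@(np.asarray(p)[:2]-t)
def down(phi):  # tool down, tool y at angle phi in the jig
    f=phi+yaw; y=np.array([np.cos(f),np.sin(f),0]); z=np.array([0,0,-1.])
    return R.from_matrix(np.c_[np.cross(y,z),y,z]).as_rotvec()
def swing(th,d=.019,r=.05,z=.040,flip=0): # finger pose beside bar at angle th, d outside its middle line
    u=np.array([-np.sin(th),-np.cos(th)]); n=np.array([np.cos(th),-np.sin(th)])
    p=np.array([.04,-.017])+r*u+d*n
    return w(*p,z),down(-np.pi/2-th+flip)
E
python3 - <<'E'
from h import *
print(yaw,t,np.round((P@M.T+t-W)*1e3,1).tolist())
for n,p in dict(b1=(.53,.0915),b4=(.498,-.038),end=(.542,-.063),spare=(.434,.117),collar=(.397,-.048),tin=(.661,.142)).items(): print(n,np.round(j(p),4))
for f in(0,np.pi):
    print("push",[None if q is None else np.round(q,2).tolist() for q in(arm.solve_ik(w(0,y,.03),down(f)) for y in(-.135,0))])
    print("swing",[None if q is None else np.round(q,2).tolist() for q in(arm.solve_ik(*swing(th,flip=f)) for th in(-.15,.7,1.57))])
E
```

```text
-0.2725501707183548 [0.51664825 0.03103323] [[-1.4, 3.0], [-1.2, -1.4], [0.8, -1.4], [-0.4, 0.0], [1.6, -0.1], [0.6, -0.1]]
b1 [-0.0034  0.0618]
b4 [ 0.0006 -0.0715]
end [ 0.0497 -0.0837]
spare [-0.1027  0.0605]
collar [-0.094  -0.1083]
tin [0.1092 0.1457]
push [[-0.45, 0.55, 1.74, -0.0, 0.85, -0.17], [-0.17, 0.58, 1.66, -0.0, 0.9, 0.1]]
swing [[-0.29, 0.62, 1.52, 0.0, 1.0, 1.4], [-0.3, 0.57, 1.65, -0.0, 0.93, 2.24], None]
push [None, None]
swing [[-0.29, 0.62, 1.52, -0.0, 1.0, -1.74], [-0.3, 0.57, 1.65, -0.0, 0.93, -0.9], [-0.24, 0.54, 1.71, -0.0, 0.89, 0.03]]
```

```bash
sed -i 's/\[.04,-.017\],\[.04,-.017\]\])/[.04,-.017],[.04,-.017],[0,.0635],[0,-.0715]])/; s/\[.55,.004\]\])/[.55,.004],[.53,.0915],[.498,-.038]])/' h.py
python3 - <<'E'
from h import *
import cv2
print(yaw,t)
arm.gripper_close()
arm.reach(w(0,-.14,.13),down(0))
k=arm.get_calibration("wrist"); im=arm.grab_frame("wrist"); 
arm.move_straight(w(0,-.14,.030),speed=.12,max_force=8)
cv2.imwrite("pics/wrist1.png",im)
o=arm.get_obs();print(o["clock"],o["tcp_pos"],j(o["tcp_pos"]),o["finger_gap"],o["force"])
E
```

```text
-0.26979286007395636 [0.51635026 0.03087051]
5.5 [ 0.4793455  -0.10424925  0.03050815] [ 0.00034755 -0.1400949 ] 0.0003489792377475206 [ 0.24728971 -0.13170686  0.28200505]
```

View pics/wrist1.png

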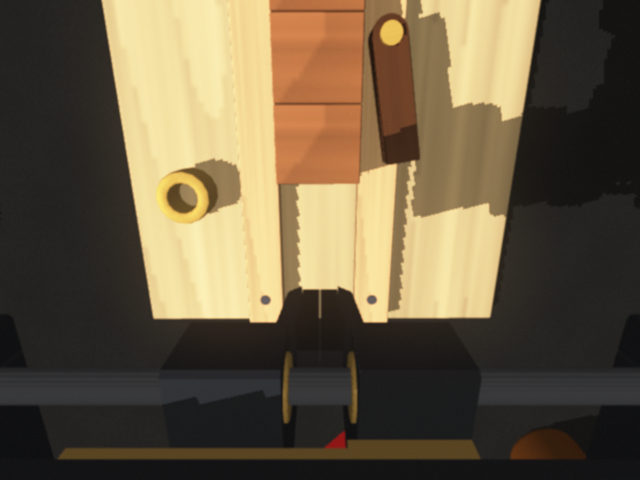

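The wrist view shows the fingers centred in the channel (fingers at column 320, row's rear face at row 183). The button runs from (391,33) to (400,160), slightly splayed. Now I push.

```bash
python3 - <<'E'
from h import *
import cv2
s=lambda:(lambda o:print(round(o["clock"],2),np.round(j(o["tcp_pos"]),4),np.round(o["tcp_pos"][2],4),np.round(o["force"],1)))(arm.get_obs())
r=arm.move_straight(w(0,-.035,.030),speed=.06,max_force=25);print(r);s()
if not r:
    print(arm.move_straight(w(0,.0,.030),speed=.025,max_force=10));s()
arm.wait(.3);s()
p=j(arm.get_obs()["tcp_pos"])
arm.move_straight(w(0,p[1]-.03,.030),speed=.08)
arm.move_straight(w(0,p[1]-.04,.14),speed=.15);s()
cv2.imwrite("pics/wrist2.png",arm.grab_frame("wrist"))
arm.grab_frame("top")
for t in("block1_center","block4_center","button_end","button_pivot"):
  for c in("wrist","top"): print(t,c,[(np.round(j(d["point"]),4).tolist(),round(d["p"],2)) for d in arm.landmark_of(t,c)[:4]])
E
```

```text
False
7.4 [-0.    -0.035] 0.03 [-1.  -1.  -0.6]
True
8.28 [ 0.     -0.0141] 0.0299 [-1.2 -3.6  2.7]
8.57 [-0.0005 -0.0142] 0.0295 [ 0.  -0.9 -0.1]
9.98 [-0.0005 -0.054 ] 0.1392 [-0.8 -0.8 -0.5]
block1_center wrist []
block1_center top [([-0.0033, 0.1533], 0.73), ([0.0041, 0.0198], 0.72), ([-0.0018, 0.1787], 0.54)]
block4_center wrist [([-0.0047, 0.0173], 0.81)]
block4_center top [([0.0022, 0.0185], 0.45)]
button_end wrist [([0.0446, -0.0906], 0.77)]
button_end top []
button_pivot wrist [([0.0367, -0.0196], 0.8)]
button_pivot top [([-0.0004, 0.1785], 0.42)]
```

View pics/wrist2.png

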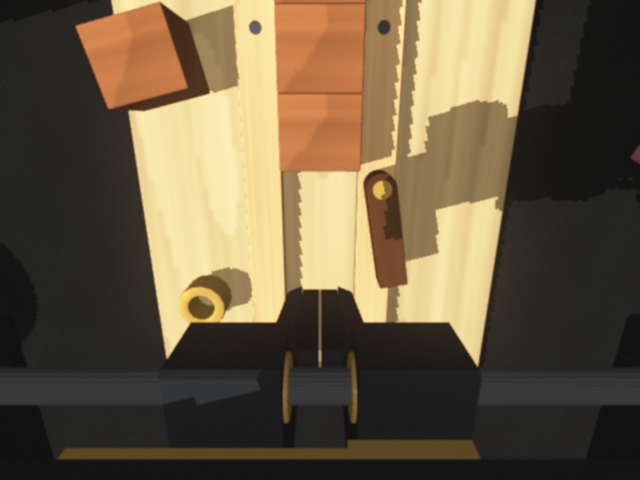

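The wrist view shows the row's rear edge at row 170, ahead of the pivot at row 190. That is about 12 mm, which is what home requires. The button's end is at (393,285), still open. I give the row one more gentle seating push, then swing the button.

```bash
python3 - <<'E'
from h import *
import cv2
s=lambda:(lambda o:print(round(o["clock"],2),np.round(j(o["tcp_pos"]),4),np.round(o["tcp_pos"][2],4),np.round(o["force"],1)))(arm.get_obs())
arm.move_straight(w(0,-.03,.03),speed=.15,max_force=20)
print(arm.move_straight(w(0,.0,.03),speed=.02,max_force=15));s()
arm.wait(.3)
arm.move_straight(w(0,-.045,.03),speed=.08)
arm.move_straight(w(0,-.05,.12),speed=.2)
p,a=swing(-.15,d=.045,z=.12,flip=np.pi); arm.reach(p,a);s()
p[2]=.04; print(arm.move_straight(p,speed=.12,max_force=10));s()
for th in np.linspace(-.1,1.5,9):
    p,a=swing(th,flip=np.pi); h=arm.move_straight(p,a,speed=.06,max_force=15)
    if h: print("hit",th);s();break
else:
    p,a=swing(1.6,d=.016,flip=np.pi); print(arm.move_straight(p,a,speed=.025,max_force=8))
s()
E
```

```text
True
12.28 [ 0.     -0.0142] 0.0299 [-1.1 -3.2  3.4]
15.24 [ 0.0917 -0.0596] 0.1194 [-0.3  0.9 -0.6]
False
16.06 [ 0.0924 -0.0597] 0.0407 [-0.2  0.9  0.1]
True
19.78 [-0.0097 -0.0355] 0.0399 [-1.2 -5.4  2.6]
```

```bash
python3 - <<'E'
from h import *
import cv2
p=j(arm.get_obs()["tcp_pos"])
arm.move_straight(w(p[0],p[1]-.04,.04),speed=.08)
arm.move_straight(w(0,p[1]-.05,.15),down(np.pi*2),speed=.15)
cv2.imwrite("pics/wrist3.png",arm.grab_frame("wrist"))
o=arm.get_obs();print(o["clock"],o["force"])
for t in("block4_center","button_end","button_pivot"):
  print(t,[(np.round(j(d["point"]),4).tolist(),round(d["p"],2)) for d in arm.landmark_of(t,"wrist")[:4]])
E
```

```text
21.3833 [ 0.30486148 -0.65487402 -0.95469005]
block4_center [([-0.0039, 0.0198], 0.92)]
button_end [([-0.0378, -0.0169], 0.61)]
button_pivot [([0.0384, -0.018], 0.86)]
```

View pics/wrist3.png

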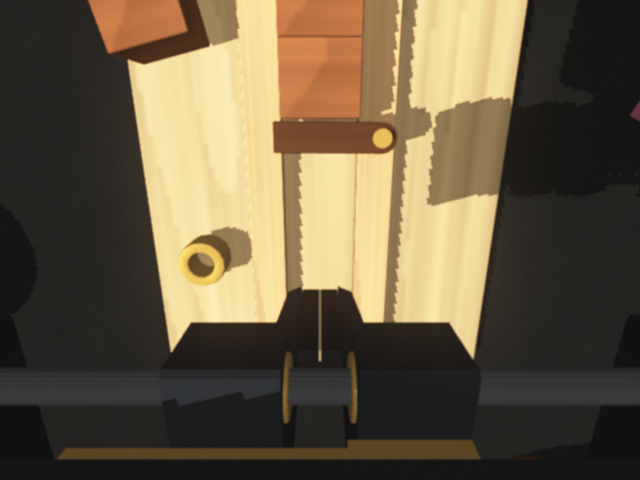

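The wrist view shows the button square across the channel, from (275,137) to its pivot at (382,138), directly behind the row's rear edge at row 118. The ring is undisturbed and the fingers are clear, so I hand the job in.

```bash
python3 -c "
from workcell import arm
print(arm.finish_job())"
```

```text
the job is handed in; nothing more can be done
None
```

The row of four blocks is home against the end stop, the turn button is square across the channel behind it, and the job is handed in at about 21 s; the hand-in call returned no verdict.

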